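# Raise the long stone column against the bench stop and load the drill's rocker tray

### The arm

A 7-joint arm with a two-finger parallel gripper is mounted at the origin on a cart in front of the work surface, level with it; the furniture and walls round the work are solid. World frame = base frame: x ahead of the robot, y to its left, z up, the work surface at z = 0. Lengths are in m, angles in rad, forces in N, time in s.
With the tool pointing down it reaches from about 0.425 to 0.925 m from the base axis. Payload 6.8 kg.
Tool frame: the origin (TCP) lies on the centre line of the jaws, within the pads' length; the fingertips stand 25 mm ahead of it and the grasp point (between the pads) lies 6 mm ahead of it; z points along the fingers, y is the line along which they close (so a half turn about z gives the same grasp; the last joint's range is limited). The gripper opens to 85 mm and grips with 20 to 120 N. Pads are 22 mm wide; open, the fingers measure 114 mm over their backs; the gripper's body (76 mm by 85 mm) begins 54 mm behind the grasp point. The pads swing forward as they close: fully open they stand 13 mm farther back than shut.
Start: joints at [-1.32, 0.477, 0.022, 1.555, -0.011, 1.109, -0.083], TCP at [0.237, 0.632, 0.256] pointing down, gripper open.
Joint ranges: [-2.96, 2.96], [-0.34, 2.1], [-1.41, 1.46], [0.24, 2.44], [-1.37, 4.51], [0.17, 1.92], [-2.96, 2.96]. Speed limits (rad/s): [2.39, 2.39, 3.14, 3.14, 3.14, 3.14, 3.14].

### API

Orientations are given as a rotation vector (axis times angle).
In Python, from bench import telemetry, grab_frame, job gives the robot as it stands.
- The arm moves only by the tool apply_moves, never from a script. Its argument "rows" is a list of rows, each a list of 2 entries, a list of its own where there are three numbers: the shift along the tool's x, y, z each as a share of 250 mm, from -1 to 1, then the turn, a rotation vector about the tool's x, y, z each as a share of pi rad, from -1 to 1. A call has 1 to 10 rows; each row is the pose to reach, as a shift and turn from the pose commanded when the call began, along the tool's axes at that moment, turning the shorter way round; what a row does not reach only later rows make up. A row lasts 1/8 s, in which the tool goes at most 62.5 mm and 10.7 degrees, less where a joint would pass 70% of its speed; a pose out of reach is approached as far as the arm can. A call with a number of a shift or a turn outside -1 to 1 is refused whole. A call with a gripper value outside its range is refused whole. "jaw" is the gripper's target within -1 to 1 (fully open at 1, half-way at 0, shut at -1), set as the call begins (left out, the last holds). The fingers move at their own pace and stop on an object; "newtons" is the grip in N (left out, the last holds). Time passes only in rows, so rows that repeat a pose let the fingers close. It gives the time, the measured TCP pose, the force, the opening and the grip force at its end, in the units of the state.
- telemetry.get_obs(): the state, without advancing time (a new reading comes with each control period).
- grab_frame(name): name is "side" or "top"; returns a dict with "frame" (384x512x3 uint8, red, green, blue), "vertical_fov" (degrees; the focal length in pixels is half the picture's height over the tangent of half this angle, whatever the lens; pixels are square), "cx", "cy" (the principal point, pixels), "origin" and "attitude" of the camera in the world. Camera axes: x right, y up, looking along -z (the intrinsics and any distortion apply to the point x, -y, -z); pixel columns grow to the right and rows downward; lengths in m; the calibration is good to about 2 mm. A picture is of the moment at which its call begins. There is no depth.
- job.hand_in(): hands the job in; it is judged then, once.
The state is a dict: "clock": time; "joints": joint angles; "qvel": joint speeds; "tau": joint torques, N m; "tcp_pos": TCP position; "orientation": TCP orientation; "contact_force": force on the tool from outside, world axes, zero at the start; "moment": the same for the moment, N m; "grip_width": finger opening in m; "gripper_force": force on a finger pad.
Only numpy, scipy, OpenCV 4.12 (cv2) and the standard library are available. Lean on these libraries where they do the work, as an engineer would, in place of code of your own. Each camera call takes 0.05 s, during which the arm holds its last target. There are 200 camera calls.

### The job

Bring the long round stone column, lying, to the steel bench stop with its flat foot butted squarely against the stop's face, then lift the domed end, keeping the foot down at the stop, until the column stands upright there. Then move it over and stand it in the middle of the drill-press half of the rocker tray, so that the tray tips fully toward the drill press under its weight and the column stays standing there, released. Press the tray only with the column, not with the gripper, and do not disturb the short column or knock over or push about the things around.

Things in the scene. Friction and masses are not known exactly. Their poses are not given: they have to be found in the camera images.
- long_column: The longer of two round stone columns of the same make: solid cylinder 40 mm in diameter, 170 mm long, 0.46 to 0.73 kg, flat foot at one end, rounded dome (last 14 mm) at the other. It starts lying on the desk with its head roughly toward the robot, either at the right near the rocker or at the left; the short column lies at the other place. Origin in its axis at mid-length (20 mm above the desk when lying); its x axis runs along the cylinder from the foot to the domed head.
- long_column_foot (a point): Centre of the long column's flat foot face, 85 mm from the column's origin along -x of the column; same axes as the column.
- short_column: The shorter round stone column, 40 mm in diameter, 110 mm long, otherwise alike, lying. Leave it alone. Origin in its axis at mid-length, x axis from foot to domed head.
- stop: Bench stop: steel angle plate fixed to the desk near its back, left of the middle. Its upright plate is 110 mm wide (y), 46 mm high and 8 mm thick; the flat face looks toward the robot (to the stop's -x). Origin at the foot of that face, in the middle of its width, at desk height; the face is the plane x = 0 and the desk before it (x < 0) is free; its base, ribs and bolts reach back to x = 45 mm, below the plate's height.
- rocker: Fixed dark steel base (100 x 150 mm) of the rocker, right of the middle, beside the drill press. Origin at the centre of its underside on the desk; x along the tray's pivot, -y toward the drill press. The pivot lies 34 mm above the desk.
- tray (a joint): Tilt of the aluminium rocker tray about its pivot, rad: -0.07 when tipped to its stop away from the drill press (its start; a small brass counterweight holds it there), +0.07 when tipped to its stop toward the drill press. It takes about 0.04 N m to tip and is damped, so that the weight of the column tips it over in about a second.
- tray_seat (a point): Middle of the drill-press half of the tray, on its top surface, 45 mm from the pivot (8 mm above the pivot when level). x along the pivot, y across it (-y toward the drill press), z normal to the tray. The tray is 88 mm (x) by 170 mm (y) with a rim 6 mm high all round: 80 mm between the side rims, 82 mm from the pivot to the end rim.
- seal_standing: Small wooden seal blank standing on end, 16 mm in diameter, 60 mm high, between the left-hand column and the bench stop. Not to be knocked over. Origin at the centre of its foot.
- ink_tin: Flat round dark blue tin, 75 x 67 x 24 mm, in the front between the two fixtures of the desk (a low vice at the left, a small jig at the right). Origin at the centre of its underside. Leave alone.
- mug: Heavy dark mug (it does not move), 90 mm wide, 94 mm high, at the left behind the left-hand column. Origin at the centre of its underside's outline, handle to its -y.
- whetstone: Whetstone in a dark flat sleeve, 30 x 88 x 17 mm, lying behind the rocker. Origin at the centre of its underside. Leave alone.

How it is judged:
By the outcome, as a careful person would: the job done as asked, in the order asked, and still so for the second after the job is handed in, with the robot touching nothing.
It also fails if it takes over 64 s, if anything falls off the work surface, if the arm or the gripper's body presses on something with over 40 N, if the wrist force passes 120 N, or if a joint passes its speed limit or range.

## Working session

There is one attempt and no reset: what is moved stays moved. The work goes in short steps, Python scripts to look and compute and a tool call to move; the robot and the scene stay as the last step left them, time stands still between calls to the robot, and variables do not carry over. Pictures are saved under pics/ and viewed, at most 10 in all, crops included, and the job is handed in when it is done.

Besides the shell and the picture viewer there is one more tool, called after ">>>" as name([rows], argument=value, ...), one row to a line, values as JSON. apply_moves: Moves the arm, as the interface text tells. Its arguments: {"type":"object","properties":{"rows":{"type":"array"},"jaw":{"type":"number"},"newtons":{"type":"number"}},"required":["rows"]}

```bash
mkdir -p pics
python3 - <<'E'
from bench import telemetry, grab_frame
import cv2
o=telemetry.get_obs(); print(o)
for n in("top","side"):
    f=grab_frame(n); print({k:v for k,v in f.items() if k!='frame'})
    cv2.imwrite(f'pics/{n}0.png',cv2.resize(f['frame'][:,:,::-1],(800,600),interpolation=cv2.INTER_CUBIC))
    cv2.imwrite(f'{n}0raw.png',f['frame'][:,:,::-1])
E
```

```text
{'clock': 0.0, 'joints': array([-1.32010976,  0.47783425,  0.0223527 ,  1.55642785, -0.01152819,
        1.10926663, -0.08308283]), 'qvel': array([-9.07364087e-05, -1.40359103e-03,  7.41641896e-04,  1.41166438e-03,
       -1.42132245e-06,  1.25170919e-03,  4.57615964e-04]), 'tau': array([ 9.42378574e-04, -5.96465421e+01,  1.60819486e+00, -2.81194317e+01,
        1.23890772e-02,  9.55091586e-03,  6.16283003e-06]), 'tcp_pos': array([0.23684288, 0.63152188, 0.25531297]), 'orientation': array([-5.60502238e-01, -3.09097510e+00,  2.82095446e-03]), 'contact_force': array([ 0.07341545, -0.36184355, -0.74504955]), 'moment': array([-0.05613845, -0.00795382, -0.01426694]), 'gripper_force': 0.0, 'grip_width': 0.08557786655917615}
{'vertical_fov': 48.142122776124545, 'cx': 252.36498837816634, 'cy': 188.76003864221667, 'origin': array([0.32591139, 0.14218116, 1.07073016]), 'attitude': array([ 0.16309257, -0.15791581, -1.49849927])}
{'vertical_fov': 48.54092029596248, 'cx': 253.89069150440613, 'cy': 189.22474587382104, 'origin': array([0.4734808 , 0.9126467 , 0.61346126]), 'attitude': array([ 0.04377851, -1.39774822, -2.72055202])}
```

View pics/top0.png

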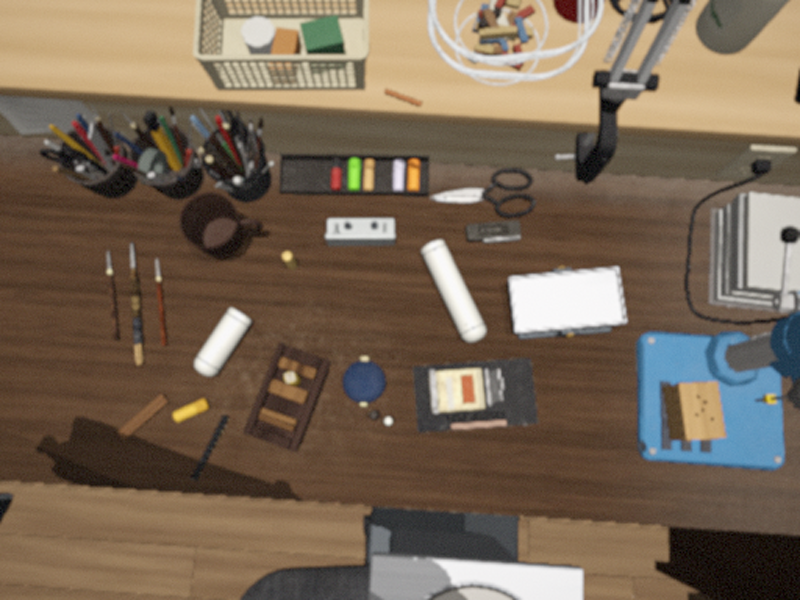

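View pics/side0.png

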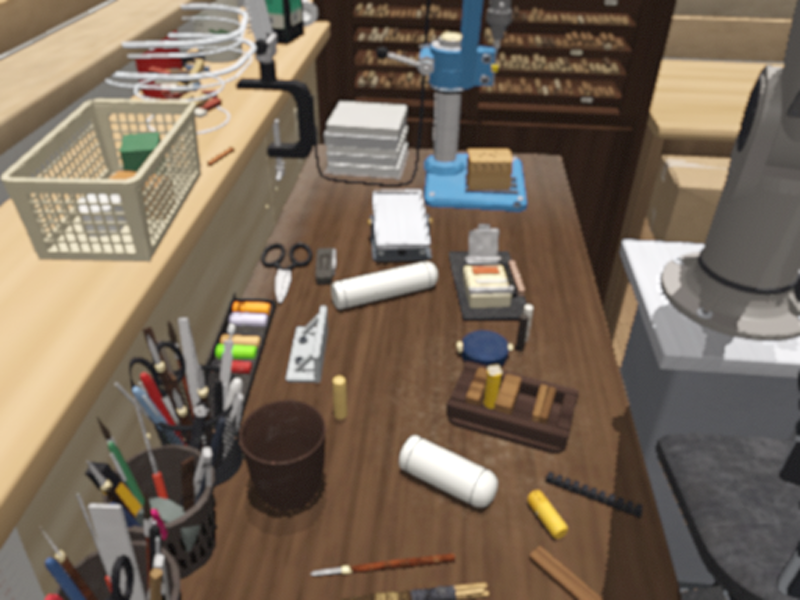

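The top view shows the long column at the right, running from (433,245) at the foot to (475,332) at the dome. The stop is at (360,232), the rocker at (567,302), the seal at (288,258) and the tin at (364,382). In the side view the columns, seal, stop and tray are all unobstructed. Next I'll measure them.

```bash
cat > h.py <<'E'
import numpy as np, cv2
from scipy.spatial.transform import Rotation as R
from bench import telemetry, grab_frame
def rays(f,uv):
    uv=np.atleast_2d(uv).astype(float); F=192/np.tan(np.radians(f['vertical_fov'])/2)
    d=np.c_[(uv[:,0]-f['cx'])/F,-(uv[:,1]-f['cy'])/F,-np.ones(len(uv))]
    return R.from_rotvec(f['attitude']).apply(d)
def plane(f,uv,z):
    d=rays(f,uv); o=np.array(f['origin']); return o+d*((z-o[2])/d[:,2])[:,None]
def pix(f,P):
    F=192/np.tan(np.radians(f['vertical_fov'])/2)
    p=R.from_rotvec(f['attitude']).inv().apply(np.atleast_2d(P)-f['origin'])
    return np.c_[f['cx']-F*p[:,0]/p[:,2], f['cy']+F*p[:,1]/p[:,2]]
def white(im,v=150,s=60):
    h=cv2.cvtColor(im,cv2.COLOR_RGB2HSV); return ((h[...,2]>v)&(h[...,1]<s)).astype(np.uint8)
def blobs(m,amin=60):
    return [c for c in cv2.findContours(m,cv2.RETR_EXTERNAL,cv2.CHAIN_APPROX_NONE)[0] if cv2.contourArea(c)>amin]
E
python3 - <<'E'
from h import *
t=grab_frame('top'); s=grab_frame('side')
for n,f in(('top',t),('side',s)):
    print(n)
    for c in blobs(white(f['frame'])):
        (x,y),wh,a=cv2.minAreaRect(c)
        if not(100<x<420 and 100<y<330):continue
        print('px',np.round([x,y,*wh,a],1))
        if n=='top':
            for z in(.02,.045):
                P=plane(f,c[:,0],z)[:,:2]; r=cv2.minAreaRect((P*1000).astype(np.float32)); print(z,np.round(r[0]),np.round(r[1]),round(r[2],1),'box',np.round(cv2.boxPoints(r)).tolist())
for n,f in(('top',t),('side',s)):
    im=f['frame'][:,:,::-1]
    for k,(x0,y0,w,h) in enumerate([(195,125,140,105),(310,155,110,82)] if n=='top' else [(170,180,160,120),(215,110,90,68)]):
        c=cv2.resize(im[y0:y0+h,x0:x0+w],(400,300),interpolation=cv2.INTER_CUBIC)
        if n=='top' and k==0: A=[]
        A.append(c)
cv2.imwrite('pics/crops.png',np.vstack([np.hstack(A[:2]),np.hstack(A[2:])]))
E
```

```text
top
px [292.2 249.2  27.2  34.2  85. ]
0.02 [402.  47.] [65. 83.] 8.0 box [[364.0, 83.0], [376.0, 1.0], [440.0, 10.0], [429.0, 92.0]]
0.045 [400.  49.] [64. 81.] 8.0 box [[363.0, 85.0], [374.0, 5.0], [438.0, 14.0], [426.0, 94.0]]
px [141.1 218.9  16.1  46.3  33.7]
0.02 [452. 421.] [ 41. 112.] 62.7 box [[393.0, 428.0], [493.0, 377.0], [512.0, 413.0], [412.0, 465.0]]
0.045 [449. 414.] [ 40. 110.] 62.7 box [[392.0, 422.0], [489.0, 371.0], [507.0, 407.0], [410.0, 457.0]]
px [363.  191.4  37.4  73.2  84.5]
0.02 [ 558. -123.] [ 95. 181.] 9.0 box [[497.0, -41.0], [525.0, -220.0], [619.0, -205.0], [590.0, -26.0]]
0.045 [ 552. -116.] [ 93. 177.] 9.0 box [[493.0, -36.0], [520.0, -211.0], [612.0, -197.0], [584.0, -22.0]]
px [290.3 185.6  69.3  15.8  64.1]
0.02 [561.  59.] [176.  40.] 28.3 box [[474.0, 35.0], [493.0, 0.0], [648.0, 83.0], [629.0, 119.0]]
0.045 [556.  61.] [171.  39.] 28.3 box [[471.0, 38.0], [489.0, 4.0], [640.0, 85.0], [622.0, 119.0]]
px [230.  145.5  13.   44.   90. ]
0.02 [654. 217.] [ 35. 112.] 3.9 box [[633.0, 272.0], [641.0, 160.0], [675.0, 163.0], [668.0, 274.0]]
0.045 [64
[... 246 characters left out ...]
24. 78.] 3.9 box [[697.0, 101.0], [703.0, 23.0], [727.0, 24.0], [721.0, 103.0]]
px [254.8 111.6   6.7  19.1   3.8]
0.02 [750. 160.] [53. 17.] 0.2 box [[724.0, 169.0], [724.0, 152.0], [776.0, 152.0], [776.0, 169.0]]
0.045 [740. 160.] [51. 17.] 0.2 box [[714.0, 168.0], [714.0, 151.0], [766.0, 152.0], [766.0, 168.0]]
side
px [286.7 300.1  65.7  22.8  26.6]
px [121.5 229.1  53.8   9.2  76. ]
px [150.5 229.8  22.6  66.4  16.7]
px [196.3 218.8  18.4  50.8  11.3]
px [181. 182.  10.  20.   0.]
px [312.5 180.   20.   31.   90. ]
px [246.5 179.8  15.1  67.2  77.2]
px [308.  156.4  22.5  21.   86.6]
px [256.4 138.5  36.2  36.3  87.9]
px [108.2 128.8  21.8  58.8  18.4]
px [240.1 104.4  26.4  54.1  64.9]
```

View pics/crops.png

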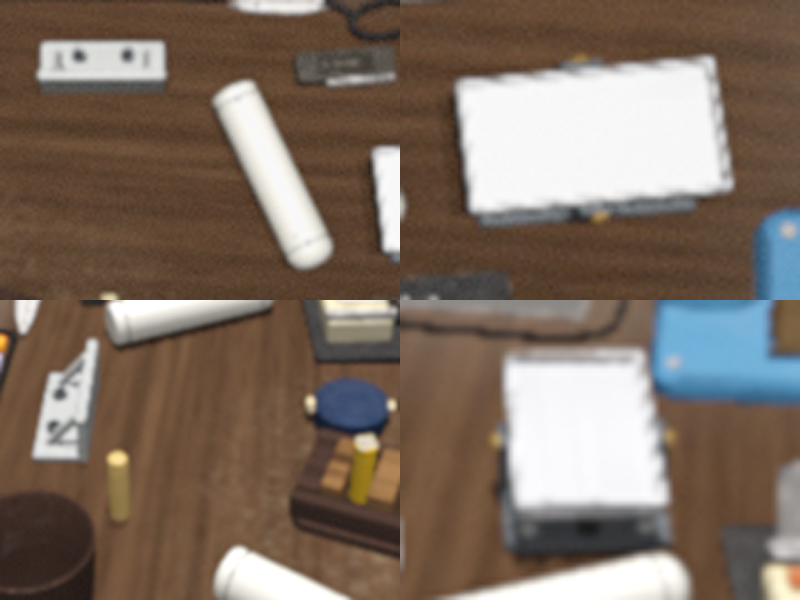

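```bash
cat >> h.py <<'E'
def frame(xdir,phi=0):
    """tool down, tool x along horizontal xdir; phi>0 tilts the tip towards +x"""
    x=np.array([*xdir,0.]);x/=np.linalg.norm(x); z=np.array([0,0,-1.]); y=np.cross(z,x)
    return R.from_matrix(np.c_[x,y,z])*R.from_rotvec([0,phi,0])
def rows(poses,base=None):
    """poses: (grasp point, Rotation, reach) -> rows; base = (tcp, Rotation)"""
    o=telemetry.get_obs()
    p0,r0=base or (o['tcp_pos'],R.from_rotvec(o['orientation']))
    for p,r in poses:
        tcp=np.array(p)-r.apply([0,0,.006])
        print(np.round(r0.inv().apply(tcp-p0)/.25,3).tolist(),np.round((r0.inv()*r).as_rotvec()/np.pi,4).tolist())
E
python3 - <<'E'
from h import *
t=grab_frame('top')
print(R.from_rotvec(telemetry.get_obs()['orientation']).as_matrix().round(3))
h=cv2.cvtColor(t['frame'],cv2.COLOR_RGB2HSV)
print('col',h[146:162,230].tolist())
g=t['frame'][...,1].astype(float)
# tray corners
c=np.array([[457,82],[714,57],[733,190],[470,213]],float); uv=np.c_[310+(c[:,0]-400)/3.636,155+c[:,1]/3.66]
P=np.array([plane(t,u,z)[0] for u,z in zip(uv,[.042,.054,.054,.042])]);print(P.round(4),P.mean(0))
d=P[1]+P[2]-P[0]-P[3];print('-y axis',d/np.linalg.norm(d),np.linalg.norm(P[1]-P[0]),np.linalg.norm(P[1]-P[2]))
cands=[]
for z,rr in((0,156.85),(.046,152.3)): print(z,plane(t,[[209,rr],[230.5,rr],[252.8,rr]],z).round(4).tolist())
# seal, tin
print('seal top',plane(t,[288*.64,257*.64],.06),'tin',plane(t,[364*.64,382*.64],.02))
# bottom edge per column: find last gray (low sat) row
sat=h[...,1].astype(float)
pts=[]
for u in range(212,250):
    col=sat[148:165,u]; k=[i for i in range(16) if col[i]<85<=col[i+1]]
    if k: i=k[-1]; pts.append([u,148+i+(85-col[i])/(col[i+1]-col[i])])
Q=plane(t,np.array(pts),0); a=np.polyfit(Q[:,1],Q[:,0],1); print('face x=',a, 'at y .215',np.polyval(a,.215),Q[:,0].std())
E
```

```text
[[-0.936  0.351 -0.   ]
 [ 0.351  0.936 -0.001]
 [-0.    -0.001 -1.   ]]
col [[50, 3, 221], [45, 2, 220], [40, 3, 222], [40, 3, 220], [40, 3, 226], [45, 5, 223], [53, 5, 190], [15, 4, 123], [60, 9, 88], [60, 3, 88], [17, 26, 89], [10, 69, 89], [14, 121, 93], [14, 109, 98], [14, 130, 90], [13, 115, 89]]
[[ 0.5814 -0.0253  0.042 ]
 [ 0.6072 -0.1951  0.054 ]
 [ 0.5179 -0.2074  0.054 ]
 [ 0.4931 -0.0367  0.042 ]] [ 0.54990961 -0.11610439  0.048     ]
-y axis [ 0.14651225 -0.98676039  0.06955639] 0.17214532770375807 0.09006489807737218
0 [[0.6263, 0.2706, 0.0], [0.63, 0.2152, 0.0], [0.6339, 0.1577, 0.0]]
0.046 [[0.625, 0.2661, 0.046], [0.6286, 0.213, 0.046], [0.6323, 0.1578, 0.046]]
seal top [[0.58623551 0.32157893 0.06      ]] tin [[0.40424933 0.19095864 0.02      ]]
face x= [-0.07840253  0.64552607] at y .215 0.6286695297754056 0.002239104920171936
```

Run:
```python
from h import *
a=np.radians(28.3); r=frame([np.cos(a),np.sin(a)])
s=np.array([.237,.632,.25]);e=np.array([.558,.058,.15])
rows([(s+(e-s)*k,r) for k in(.33,.36,.4)])
```

```text
[-0.663, -0.56, 0.132] [-0.0001, 0.0003, 0.7286]
[-0.723, -0.611, 0.144] [-0.0001, 0.0003, 0.7286]
[-0.803, -0.679, 0.16] [-0.0001, 0.0003, 0.7286]
```

>>> apply_moves([
  [[-0.8, -0.68, 0.16], [0, 0, 0.29]],
  [[-0.8, -0.68, 0.16], [0, 0, 0.29]],
  [[-0.8, -0.68, 0.16], [0, 0, 0.29]],
  [[-0.8, -0.68, 0.16], [0, 0, 0.29]],
  [[-0.8, -0.68, 0.16], [0, 0, 0.29]],
  [[-0.8, -0.68, 0.16], [0, 0, 0.29]],
], jaw=0.5, newtons=60)

```text
clock: 1.0
tcp_pos: [0.3653, 0.4013, 0.2163]
orientation: [1.865, 2.528, -0.001]
contact_force: [-0.6, 1.5, 0.4]
grip_width: 0.0642
gripper_force: 0.0
```

Run:
```python
from h import *
o=telemetry.get_obs();print(o['clock'],o['tcp_pos'],o['joints'],o['grip_width'])
a=np.radians(28.3); r=frame([np.cos(a),np.sin(a)])
s=np.array([.237,.632,.25]);e=np.array([.558,.058,.12])
rows([(s+(e-s)*k,r) for k in(.7,.75,.8,1)])
```

```text
1.0 [0.36532282 0.4013466  0.21628189] [-1.1634536   0.30829959  0.26335731  1.92901974 -0.09925369  0.91697961
 -0.55198798] 0.0642128855731516
[-0.768, 0.166, 0.205] [0.0001, 0.0001, 0.4381]
[-0.896, 0.194, 0.232] [0.0001, 0.0001, 0.4381]
[-1.025, 0.221, 0.258] [0.0001, 0.0001, 0.4381]
[-1.539, 0.331, 0.362] [0.0001, 0.0001, 0.4381]
```

>>> apply_moves([
  [[-0.95, 0.2, 0.24], [0, 0, 0.438]],
  [[-0.95, 0.2, 0.24], [0, 0, 0.438]],
  [[-0.95, 0.2, 0.24], [0, 0, 0.438]],
  [[-0.95, 0.2, 0.24], [0, 0, 0.438]],
  [[-0.95, 0.2, 0.24], [0, 0, 0.438]],
  [[-0.95, 0.2, 0.24], [0, 0, 0.438]],
  [[-0.95, 0.2, 0.24], [0, 0, 0.438]],
])

```text
clock: 1.88
tcp_pos: [0.4828, 0.1927, 0.1563]
orientation: [-3.019, -0.867, -0.0]
contact_force: [0.1, 0.6, -0.1]
grip_width: 0.0642
gripper_force: 0.0
```

Run:
```python
from h import *
o=telemetry.get_obs();print(o['clock'],o['tcp_pos'],o['joints'],o['grip_width'])
a=np.radians(28.3); r=frame([np.cos(a),np.sin(a)])
rows([((.558,.058,.1),r),((.558,.058,.026),r)])
```

```text
1.875 [0.48282901 0.19265045 0.15625812] [-0.99152437  0.40300743  0.61573753  2.04889206 -0.327241    0.78461236
 -1.19011205] 0.06421849947547242
[-0.031, 0.616, 0.201] [-0.0002, -0.0001, 0.0209]
[-0.031, 0.616, 0.497] [-0.0002, -0.0001, 0.0209]
```

>>> apply_moves([
  [[-0.03, 0.3, 0.1], [0, 0, 0.021]],
  [[-0.03, 0.616, 0.2], [0, 0, 0.021]],
  [[-0.03, 0.616, 0.2], [0, 0, 0.021]],
  [[-0.03, 0.616, 0.2], [0, 0, 0.021]],
  [[-0.03, 0.616, 0.2], [0, 0, 0.021]],
  [[-0.03, 0.616, 0.3], [0, 0, 0.021]],
  [[-0.03, 0.616, 0.4], [0, 0, 0.021]],
  [[-0.03, 0.616, 0.497], [0, 0, 0.021]],
  [[-0.03, 0.616, 0.497], [0, 0, 0.021]],
  [[-0.03, 0.616, 0.497], [0, 0, 0.021]],
])

```text
clock: 3.12
tcp_pos: [0.5585, 0.0574, 0.0329]
orientation: [-3.045, -0.77, -0.002]
contact_force: [-0.5, 0.2, 0.6]
grip_width: 0.0637
gripper_force: 0.0
```

Run:
```python
from h import *
o=telemetry.get_obs();print(o['clock'],o['tcp_pos'],o['joints'],o['grip_width'],o['contact_force'])
ims=[grab_frame(n)['frame'][:,:,::-1] for n in('top','side')]
A=cv2.resize(ims[0][100:260,200:400],(400,320));B=cv2.resize(ims[1][100:260,170:370],(400,320))
cv2.imwrite('pics/grip.png',np.hstack([A,B]))
```

```text
3.125 [0.55849069 0.0574455  0.03292321] [-0.57558635  0.65742939  0.47796573  2.00449841 -0.52235342  0.59982916
 -0.81839823] 0.06365786835277795 [-0.52861038  0.20599564  0.64872008]
```

View pics/grip.png

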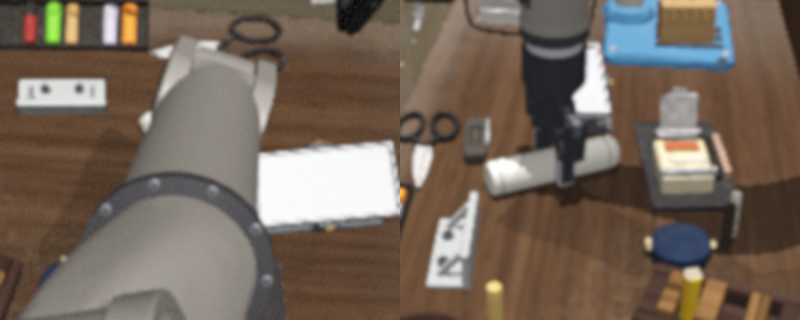

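The side view shows the jaws straddling the middle of the column, with the finger at about (568,150). I'll close, then lift.

>>> apply_moves([
  [[0, 0, 0], [0, 0, 0]],
  [[0, 0, 0], [0, 0, 0]],
  [[0, 0, 0], [0, 0, 0]],
  [[0, 0, 0], [0, 0, 0]],
  [[0, 0, 0], [0, 0, 0]],
  [[0, 0, -0.1], [0, 0, 0]],
  [[0, 0, -0.2], [0, 0, 0]],
  [[0, 0, -0.2], [0, 0, 0]],
], jaw=-0.5, newtons=80)

```text
clock: 4.22
tcp_pos: [0.5586, 0.0562, 0.0829]
orientation: [-3.046, -0.767, -0.003]
contact_force: [0.2, -0.6, -6.9]
grip_width: 0.0377
gripper_force: 84.0
```

Run:
```python
from h import *
o=telemetry.get_obs();print(o['clock'],o['tcp_pos'],o['joints'],o['grip_width'],o['contact_force'],o['moment'])
s=grab_frame('side')
for c in blobs(white(s['frame'],130),200):
    (x,y),wh,a=cv2.minAreaRect(c)
    if 200<x<300 and 140<y<220: print(x,y,wh,a)
a=np.radians(4.2); u=np.array([np.cos(a),np.sin(a)]); r=frame(u)
F=np.array([.629,.2145])
for back in(.085+.012,): rows([([*(F-u*back),.085],r),([*(F-u*back),.028],r)])
cv2.imwrite('pics/lift.png',cv2.resize(s['frame'][80:272,150:406,::-1],(800,600)))
```

```text
4.225 [0.55861825 0.05622797 0.08291265] [-0.62567483  0.58087088  0.54585375  1.99301589 -0.46476567  0.68941836
 -0.86475531] 0.037697908734636736 [ 0.22232877 -0.62010435 -6.92263772] [-0.01889433 -0.04365833 -0.04177003]
228.19744873046875 168.52865600585938 (20.130022048950195, 34.19248580932617) 87.95458984375
267.3484191894531 144.7554168701172 (49.71829605102539, 24.413005828857422) 87.95458984375
[0.196, -0.581, -0.037] [-0.0001, -0.0, 0.1338]
[0.196, -0.581, 0.191] [-0.0001, -0.0, 0.1338]
```

View pics/lift.png

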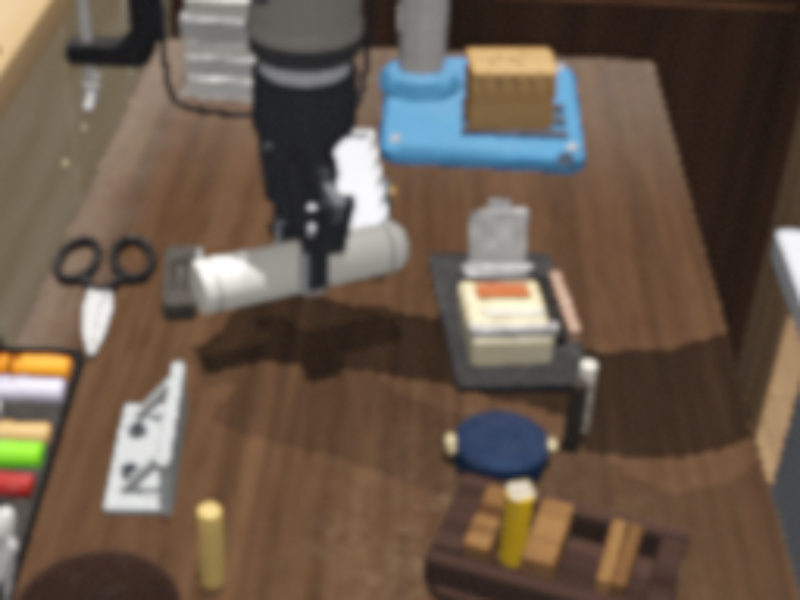

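>>> apply_moves([
  [[0.05, -0.2, -0.1], [0, 0, 0.05]],
  [[0.1, -0.4, -0.1], [0, 0, 0.1]],
  [[0.196, -0.58, -0.1], [0, 0, 0.134]],
  [[0.196, -0.58, -0.05], [0, 0, 0.134]],
  [[0.196, -0.58, 0.0], [0, 0, 0.134]],
  [[0.196, -0.58, 0.05], [0, 0, 0.134]],
  [[0.196, -0.58, 0.12], [0, 0, 0.134]],
  [[0.196, -0.58, 0.17], [0, 0, 0.134]],
  [[0.196, -0.58, 0.19], [0, 0, 0.134]],
  [[0.196, -0.58, 0.19], [0, 0, 0.134]],
])

```text
clock: 5.52
tcp_pos: [0.5327, 0.2068, 0.0344]
orientation: [3.139, 0.113, -0.0]
contact_force: [1.5, 0.4, -6.5]
grip_width: 0.0375
gripper_force: 84.4
```

Run:
```python
from h import *
o=telemetry.get_obs();print(o['clock'],o['tcp_pos'],o['joints'],o['grip_width'],o['contact_force'],o['moment'])
print(R.from_rotvec(o['orientation']).as_matrix().round(4))
ims=[grab_frame(n)['frame'][:,:,::-1] for n in('top','side')]
A=cv2.resize(ims[0][100:240,150:290],(400,400),interpolation=cv2.INTER_CUBIC);B=cv2.resize(ims[1][180:300,180:300],(400,400),interpolation=cv2.INTER_CUBIC)
cv2.imwrite('pics/stop.png',np.hstack([A,B]))
```

```text
5.525 [0.53273935 0.20681338 0.03440146] [-0.91908009  0.69943593  0.59173246  1.98445305 -0.63629341  0.64877216
 -1.41083962] 0.037518370750898644 [ 1.51972602  0.44537261 -6.54564068] [-0.07954529  0.0102242   0.03426637]
[[ 9.974e-01  7.190e-02 -0.000e+00]
 [ 7.190e-02 -9.974e-01 -1.000e-04]
 [-0.000e+00  1.000e-04 -1.000e+00]]
```

View pics/stop.png

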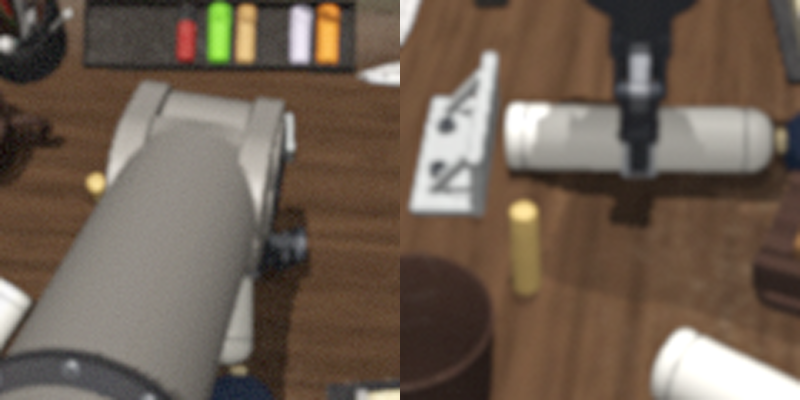

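>>> apply_moves([
  [[0.02, 0, 0.003], [0, 0, 0]],
  [[0.035, 0, 0.004], [0, 0, 0]],
  [[0.042, 0, 0.004], [0, 0, 0]],
  [[0.042, 0, 0.004], [0, 0, 0]],
])

```text
clock: 6.12
tcp_pos: [0.5433, 0.2078, 0.0336]
orientation: [3.14, 0.113, 0.0]
contact_force: [0.7, 0.1, -8.0]
grip_width: 0.0374
gripper_force: 84.3
```

>>> apply_moves([
  [[0.006, 0, 0], [0, 0, 0]],
  [[0.006, 0, 0], [0, 0, 0]],
], newtons=40)

```text
clock: 6.38
tcp_pos: [0.5446, 0.2079, 0.0336]
orientation: [-3.14, -0.114, -0.0]
contact_force: [-0.3, 0.4, -6.3]
grip_width: 0.0377
gripper_force: 84.3
```

>>> apply_moves([
  [[0.006, 0, 0], [0, 0, 0]],
  [[0.006, 0, 0], [0, 0, 0]],
])

```text
clock: 6.62
tcp_pos: [0.5458, 0.208, 0.0334]
orientation: [3.14, 0.114, -0.001]
contact_force: [-1.1, -0.8, -6.9]
grip_width: 0.0376
gripper_force: 84.3
```

>>> apply_moves([
  [[0.006, 0, 0.002], [0, 0, 0]],
  [[0.008, 0, 0.003], [0, 0, 0]],
  [[0.008, 0, 0.003], [0, 0, 0]],
])

```text
clock: 7.0
tcp_pos: [0.5459, 0.208, 0.0333]
orientation: [-3.139, -0.114, 0.008]
contact_force: [-9.4, -0.7, 7.1]
grip_width: 0.0372
gripper_force: 85.6
```

>>> apply_moves([
  [[0.006, 0, 0.002], [0, 0, 0]],
  [[0.008, 0, 0.002], [0, 0, 0]],
  [[0.008, 0, 0.002], [0, 0, 0]],
])

```text
clock: 7.38
tcp_pos: [0.546, 0.2079, 0.0332]
orientation: [-3.138, -0.114, 0.014]
contact_force: [-17.4, -2.2, 19.3]
grip_width: 0.0377
gripper_force: 87.1
```

>>> apply_moves([
  [[-0.012, 0, -0.004], [0, 0, 0]],
  [[-0.012, 0, -0.004], [0, 0, 0]],
  [[-0.012, 0, -0.004], [0, 0, 0]],
  [[-0.012, 0, -0.004], [0, 0, 0]],
], jaw=0.4, newtons=25)

```text
clock: 7.88
tcp_pos: [0.5476, 0.2081, 0.0334]
orientation: [-3.139, -0.113, -0.001]
contact_force: [0.3, -0.3, 0.9]
grip_width: 0.0599
gripper_force: 0.0
```

```bash
cat >> h.py <<'E'
U=np.array([np.cos(np.radians(4.2)),np.sin(np.radians(4.2))])
F0=np.array([.546,.208])+.0845*U   # foot face centre on the stop
def arc(th,s=.128,e=.006,phi0=30,gap=0.,phi1=0,down=0.):
    t=np.radians(th); phi=np.radians(phi0+(phi1-phi0)*th/90); r=frame(U,phi)
    A=np.array([*(F0-U*(.02*np.sin(t)+s*np.cos(t)+gap)),.02*np.cos(t)+s*np.sin(t)-down])
    return A-e*r.apply([0,0,1]),r
E
python3 - <<'E'
from h import *
o=telemetry.get_obs();print(o['clock'],o['tcp_pos'],o['joints'],o['grip_width'],o['contact_force'],F0)
p,r=arc(0); p2=p+[-.0,0,.03]
rows([(p2,r),(p,r)])
s=grab_frame('side'); c=cv2.resize(s['frame'][170:290,170:330,::-1],(800,600),interpolation=cv2.INTER_CUBIC)
cv2.imwrite('pics/butt.png',c)
for P in([*F0,0],[*F0,.04],[*(F0-U*.17),.02]): print(pix(s,P)-[170,170])
E
```

```text
7.875 [0.54759183 0.20811649 0.03343474] [-0.9042397   0.71725059  0.59167443  1.95061705 -0.63520858  0.66550822
 -1.40886954] 0.0599022253003884 [ 0.25067311 -0.25235445  0.92371668] [0.63027307 0.21418863]
[-0.204, 0.0, -0.108] [0.0001, 0.1664, -0.0003]
[-0.204, 0.0, 0.012] [0.0001, 0.1664, -0.0003]
[[36.7430594 57.6052648]]
[[35.76595032 43.37849771]]
[[114.81365358  51.99908507]]
```

View pics/butt.png

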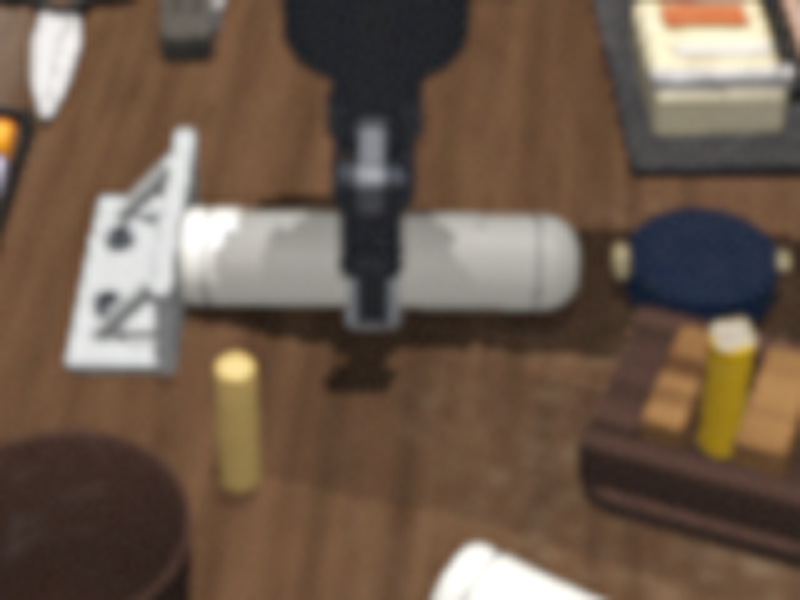

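>>> apply_moves([
  [[-0.1, 0, -0.05], [0, 0.04, 0]],
  [[-0.204, 0, -0.05], [0, 0.09, 0]],
  [[-0.204, 0, -0.04], [0, 0.14, 0]],
  [[-0.204, 0, -0.02], [0, 0.166, 0]],
  [[-0.204, 0, 0.012], [0, 0.166, 0]],
  [[-0.204, 0, 0.012], [0, 0.166, 0]],
  [[-0.204, 0, 0.012], [0, 0.166, 0]],
])

```text
clock: 8.8
tcp_pos: [0.5109, 0.2247, 0.075]
orientation: [3.04, 0.09, 0.694]
contact_force: [-0.2, -0.4, -0.3]
grip_width: 0.0596
gripper_force: 0.0
```

>>> apply_moves([
  [[0, 0, 0], [0, 0, 0]],
  [[0, 0, 0], [0, 0, 0]],
  [[0, 0, 0], [0, 0, 0]],
  [[0, 0, 0], [0, 0, 0]],
  [[0, 0, 0], [0, 0, 0]],
], jaw=-0.5, newtons=25)

```text
clock: 9.43
tcp_pos: [0.5108, 0.2251, 0.0751]
orientation: [3.039, 0.093, 0.694]
contact_force: [-0.4, -0.5, -0.3]
grip_width: 0.0213
gripper_force: 0.0
```

Run:
```python
from h import *
o=telemetry.get_obs();print(o['clock'],o['tcp_pos'],o['joints'],o['grip_width'],o['contact_force'])
P=[arc(t) for t in range(0,91,3)]
b=(P[0][0]-P[0][1].apply([0,0,.006]),P[0][1]); print(b[0], R.as_rotvec(b[1]))
rows(P[1:11],b)
```

```text
9.425 [0.51077976 0.22506181 0.07505374] [-1.33560707  0.63035995  0.83711552  2.28726274 -1.36600387  0.16979058
 -0.86479455] 0.021315410287953675 [-0.39350437 -0.54192177 -0.32453904]
[0.49663293 0.20437471 0.0303923 ] [-3.01433321 -0.11053058 -0.80768815]
[0.011, -0.0, -0.025] [0.0, -0.0056, -0.0]
[0.023, -0.0, -0.049] [0.0, -0.0111, 0.0]
[0.037, -0.0, -0.072] [0.0, -0.0167, 0.0]
[0.051, -0.0, -0.093] [-0.0, -0.0222, 0.0]
[0.066, -0.0, -0.114] [0.0, -0.0278, 0.0]
[0.082, 0.0, -0.133] [0.0, -0.0333, -0.0]
[0.1, 0.0, -0.151] [0.0, -0.0389, -0.0]
[0.118, -0.0, -0.168] [0.0, -0.0444, 0.0]
[0.136, -0.0, -0.183] [0.0, -0.05, -0.0]
[0.156, -0.0, -0.197] [0.0, -0.0556, -0.0]
```

Run:
```python
from h import *
P=[arc(t,phi0=0) for t in range(0,91,3)]
p,r=P[0]; rows([(p+[0,0,.05],r),(p,r)])
```

```text
[-0.022, 0.08, -0.038] [0.0126, -0.1425, -0.0037]
[-0.109, 0.073, 0.142] [0.0126, -0.1425, -0.0037]
```

>>> apply_moves([
  [[-0.02, 0.08, -0.08], [0.0126, -0.06, 0]],
  [[-0.02, 0.08, -0.06], [0.0126, -0.12, 0]],
  [[-0.022, 0.08, -0.038], [0.0126, -0.1425, -0.0037]],
  [[-0.022, 0.08, -0.038], [0.0126, -0.1425, -0.0037]],
  [[-0.022, 0.08, -0.038], [0.0126, -0.1425, -0.0037]],
], jaw=0.4, newtons=20)

```text
clock: 10.05
tcp_pos: [0.5021, 0.2046, 0.0815]
orientation: [3.139, 0.114, 0.001]
contact_force: [-0.1, -0.9, -0.0]
grip_width: 0.0599
gripper_force: 0.0
```

Run:
```python
from h import *
o=telemetry.get_obs();print(o['clock'],o['tcp_pos'],o['joints'],o['grip_width'],o['contact_force'])
print(R.from_rotvec(o['orientation']).as_matrix().round(3))
p,r=arc(0,phi0=0);rows([(p,r)])
s=grab_frame('side'); c=s['frame'][170:290,170:330,::-1]
print([ (np.round(cv2.minAreaRect(q)[0]),np.round(cv2.minAreaRect(q)[1]),cv2.boundingRect(q)) for q in blobs(white(s['frame'],110,60)) if 180<cv2.minAreaRect(q)[0][0]<300 and 190<cv2.minAreaRect(q)[0][1]<260])
cv2.imwrite('pics/b2.png',cv2.resize(c,(640,480)))
```

```text
10.05 [0.50207265 0.20460513 0.08151324] [-1.25135442  0.80918931  1.06964423  2.05580666 -0.9559838   0.88937596
 -1.12153103] 0.05990176415305388 [-0.09640351 -0.89910926 -0.02325427]
[[ 0.997  0.073  0.001]
 [ 0.073 -0.997 -0.   ]
 [ 0.001  0.    -1.   ]]
[0.002, -0.001, 0.198] [0.0001, -0.0002, -0.0001]
[(array([231., 215.]), array([ 47., 106.]), (182, 195, 104, 50))]
```

View pics/b2.png

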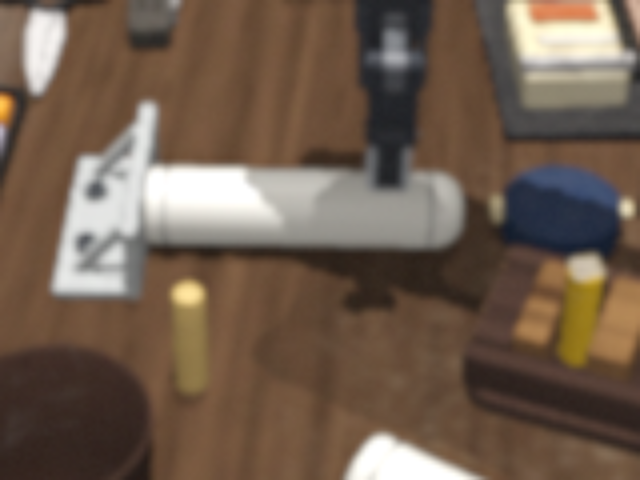

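>>> apply_moves([
  [[0.002, 0, 0.1], [0, 0, 0]],
  [[0.002, 0, 0.198], [0, 0, 0]],
  [[0.002, 0, 0.198], [0, 0, 0]],
  [[0.002, 0, 0.198], [0, 0, 0]],
])

```text
clock: 10.6
tcp_pos: [0.5031, 0.205, 0.0332]
orientation: [-3.139, -0.115, -0.001]
contact_force: [0.3, 0.1, -0.3]
grip_width: 0.0598
gripper_force: 0.0
```

>>> apply_moves([
  [[0, 0, 0], [0, 0, 0]],
  [[0, 0, 0], [0, 0, 0]],
  [[0, 0, 0], [0, 0, 0]],
  [[0, 0, 0], [0, 0, 0]],
  [[0, 0, 0], [0, 0, 0]],
], jaw=-0.5, newtons=20)

```text
clock: 11.22
tcp_pos: [0.5036, 0.205, 0.0335]
orientation: [-3.139, -0.115, -0.002]
contact_force: [-2.7, 0.8, 5.8]
grip_width: 0.0391
gripper_force: 20.0
```

Run:
```python
from h import *
o=telemetry.get_obs();print(o['clock'],o['tcp_pos'],o['joints'],o['grip_width'],o['contact_force'])
P=[arc(t,phi0=0) for t in range(0,91,3)]
b=(P[0][0]-P[0][1].apply([0,0,.006]),P[0][1]); print(b[0])
for k in(0,10,20):
    q=P[k]; rows(P[k+1:k+11],(q[0]-q[1].apply([0,0,.006]),q[1]));print()
```

```text
11.225 [0.50363922 0.20497571 0.03349649] [-1.19440386  0.8659185   0.97728641  2.06513771 -1.04442593  0.81923948
 -1.06225609] 0.039116600695874935 [-2.6697758   0.76011168  5.80640682]
[0.50261682 0.20481414 0.032     ]
[-0.003, -0.0, -0.027] [0.0, 0.0, 0.0]
[-0.006, -0.0, -0.053] [0.0, 0.0, 0.0]
[-0.006, -0.0, -0.079] [0.0, 0.0, 0.0]
[-0.005, -0.0, -0.105] [0.0, 0.0, 0.0]
[-0.003, 0.0, -0.13] [0.0, 0.0, 0.0]
[0.0, 0.0, -0.154] [0.0, 0.0, 0.0]
[0.005, 0.0, -0.178] [0.0, 0.0, 0.0]
[0.012, -0.0, -0.201] [0.0, 0.0, 0.0]
[0.019, 0.0, -0.224] [0.0, 0.0, 0.0]
[0.029, 0.0, -0.245] [0.0, 0.0, 0.0]

[0.01, -0.0, -0.021] [0.0, 0.0, 0.0]
[0.022, -0.0, -0.04] [0.0, 0.0, 0.0]
[0.035, -0.0, -0.059] [0.0, 0.0, 0.0]
[0.049, -0.0, -0.077] [0.0, 0.0, 0.0]
[0.065, -0.0, -0.093] [0.0, 0.0, 0.0]
[0.081, -0.0, -0.109] [0.0, 0.0, 0.0]
[0.099, -0.0, -0.123] [0.0, 0.0, 0.0]
[0.118, -0.0, -0.136] [0.0, 0.0, 0.0]
[0.137, -0.0, -0.148] [0.0, 0.0, 0.0]
[0.158, -0.0, -0.158] [0.0, 0.0, 0.0]

[0.022, 0.0, -0.009] [0.0, 0.0, 0.0]
[0.044, -0.0, -0.017] [0.0, 0.0, 0.0]
[0.067, -0.0, -0.023] [0.0, 0.0, 0.0]
[0.091, -0.0, -0.028] [0.0, 0.0, 0.0]
[0.115, -0.0, -0.032] [0.0, 0.0, 0.0]
[0.141, 0.0, -0.034] [0.0, 0.0, 0.0]
[0.166, -0.0, -0.035] [0.0, 0.0, 0.0]
[0.192, 0.0, -0.034] [0.0, 0.0, 0.0]
[0.219, 0.0, -0.032] [0.0, 0.0, 0.0]
[0.245, -0.0, -0.029] [0.0, 0.0, 0.0]
```

>>> apply_moves([
  [[-0.003, 0, -0.027], [0, 0, 0]],
  [[-0.005, 0, -0.053], [0, 0, 0]],
  [[-0.005, 0, -0.079], [0, 0, 0]],
  [[-0.005, 0, -0.105], [0, 0, 0]],
  [[-0.003, 0, -0.13], [0, 0, 0]],
])

```text
clock: 11.85
tcp_pos: [0.5024, 0.2048, 0.0653]
orientation: [3.139, 0.115, -0.0]
contact_force: [0.3, -0.4, -6.7]
grip_width: 0.0394
gripper_force: 21.0
```

Run:
```python
from h import *
o=telemetry.get_obs();print(o['clock'],o['tcp_pos'],o['joints'],o['grip_width'],o['contact_force'],o['moment'])
print(R.from_rotvec(o['orientation']).as_matrix().round(3))
s=grab_frame('side'); 
cv2.imwrite('pics/c2.png',cv2.resize(s['frame'][130:290,170:330,::-1],(600,600)))
```

```text
11.85 [0.50237924 0.20480889 0.06533478] [-1.23195112  0.82775634  1.03796908  2.05972974 -0.98389468  0.86594172
 -1.10304169] 0.039363719602250546 [ 0.25608397 -0.42299639 -6.73965794] [ 0.00763919  0.06117919 -0.00541948]
[[ 0.997  0.073 -0.   ]
 [ 0.073 -0.997 -0.   ]
 [-0.     0.    -1.   ]]
```

View pics/c2.png

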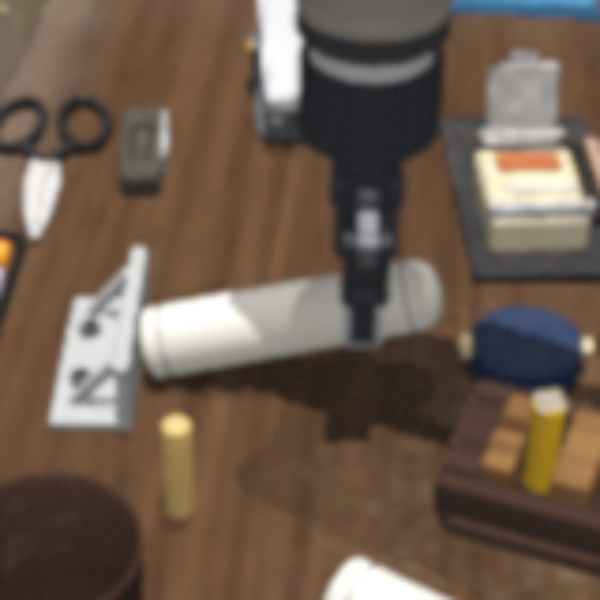

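>>> apply_moves([
  [[0.003, 0, -0.024], [0, 0, 0]],
  [[0.008, 0, -0.048], [0, 0, 0]],
  [[0.015, 0, -0.071], [0, 0, 0]],
  [[0.022, 0, -0.094], [0, 0, 0]],
  [[0.032, 0, -0.115], [0, 0, 0]],
  [[0.042, 0, -0.136], [0, 0, 0]],
  [[0.054, 0, -0.155], [0, 0, 0]],
  [[0.067, 0, -0.174], [0, 0, 0]],
  [[0.081, 0, -0.192], [0, 0, 0]],
  [[0.097, 0, -0.208], [0, 0, 0]],
])

```text
clock: 13.15
tcp_pos: [0.5269, 0.2066, 0.1172]
orientation: [3.139, 0.115, -0.0]
contact_force: [0.3, 0.3, -6.9]
grip_width: 0.0393
gripper_force: 21.0
```

```bash
cat >> h.py <<'E'
def tilt():
    """axis of the column in the side view: ends of its white blob near the stop"""
    s=grab_frame('side'); m=white(s['frame'],110,45); m[:,:203]=0; m[:125]=0; m[235:]=0; m[:,300:]=0
    m[:190,:208]=0
    for c in blobs(m,150):
        (x,y),wh,a=cv2.minAreaRect(c); vx,vy,_,_=cv2.fitLine(c,cv2.DIST_L2,0,.01,.01).ravel()
        print('blob',round(x),round(y),np.round(wh),'dir',np.round([vx,vy],2),'bbox',cv2.boundingRect(c))
    return s
def st():
    o=telemetry.get_obs();print(o['clock'],o['tcp_pos'].round(4),o['joints'].round(2),o['grip_width'].__round__(4),o['contact_force'].round(1),o['moment'].round(2));return o
E
python3 - <<'E'
from h import *
st();s=tilt()
for th in(40,45,50):
    t=np.radians(th)
    f=np.array([*(F0-U*.02*np.sin(t)),.02*np.cos(t)]);u=np.array([*(-U*np.cos(t)),np.sin(t)])
    print(th,pix(s,[f,f+.17*u]).round(1).tolist())
E
```

```text
13.15 [0.5269 0.2066 0.1172] [-1.25  0.79  1.12  1.98 -0.89  0.97 -1.17] 0.0393 [ 0.3  0.3 -6.9] [ 0.07  0.03 -0.01]
blob 238 204 [37. 86.] dir [ 0.89 -0.46] bbox (203, 175, 74, 60)
40 [[212.3, 222.3], [274.3, 182.0]]
45 [[212.9, 222.8], [270.2, 177.9]]
50 [[213.5, 223.2], [265.4, 174.2]]
```

```bash
cat >> h.py <<'E'
def edges(us=range(216,272,6)):
    s=grab_frame('side'); m=white(s['frame'],110,45); m[:150]=0; m[245:]=0
    for u in us:
        r=np.flatnonzero(m[:,u]); print(u,(r.min(),r.max(),len(r)) if len(r) else None,end='; ')
    print(); return s
def model(s,th,lift=0,gap=0):
    t=np.radians(th); f=np.array([*(F0-U*(.02*np.sin(t)+gap)),.02*np.cos(t)+lift]);u=np.array([*(-U*np.cos(t)),np.sin(t)]);w=np.array([*(U*np.sin(t)),np.cos(t)])
    P=[f-.02*w,f+.02*w,f+.156*u-.02*w,f+.156*u+.02*w]; print(th,pix(s,P).round(1).tolist())
E
python3 - <<'E'
from h import *
s=edges(range(204,284,6))
for t in(38,42,46):model(s,t)
E
```

```text
204 (np.int64(197), np.int64(243), 38); 210 (np.int64(214), np.int64(225), 12); 216 (np.int64(210), np.int64(230), 21); 222 (np.int64(206), np.int64(228), 23); 228 (np.int64(201), np.int64(224), 24); 234 (np.int64(196), np.int64(220), 25); 240 (np.int64(150), np.int64(215), 32); 246 (np.int64(150), np.int64(211), 29); 252 (np.int64(164), np.int64(206), 14); 258 (np.int64(169), np.int64(202), 4); 264 (np.int64(150), np.int64(197), 26); 270 (np.int64(150), np.int64(192), 27); 276 (np.int64(183), np.int64(186), 4); 282 None; 
38 [[218.0, 227.8], [206.0, 216.5], [275.9, 193.4], [264.4, 180.6]]
42 [[218.9, 227.8], [206.0, 217.1], [273.7, 190.1], [261.0, 177.9]]
46 [[219.9, 227.8], [206.1, 217.8], [271.2, 187.0], [257.3, 175.4]]
```

>>> apply_moves([
  [[0.016, 0, -0.016], [0, 0, 0]],
  [[0.034, 0, -0.03], [0, 0, 0]],
  [[0.053, 0, -0.043], [0, 0, 0]],
  [[0.072, 0, -0.055], [0, 0, 0]],
  [[0.093, 0, -0.065], [0, 0, 0]],
  [[0.115, 0, -0.074], [0, 0, 0]],
  [[0.137, 0, -0.082], [0, 0, 0]],
  [[0.16, 0, -0.088], [0, 0, 0]],
  [[0.184, 0, -0.093], [0, 0, 0]],
  [[0.208, 0, -0.097], [0, 0, 0]],
])

```text
clock: 14.5
tcp_pos: [0.5789, 0.2104, 0.1416]
orientation: [-3.139, -0.115, 0.0]
contact_force: [-2.6, -0.1, -1.9]
grip_width: 0.0388
gripper_force: 20.3
```

Run:
```python
from h import *
st();s=edges(range(204,260,4))
for t in(70,75,80):model(s,t)
```

```text
14.5 [0.5789 0.2104 0.1416] [-1.18  0.82  1.12  1.85 -0.86  1.06 -1.2 ] 0.0388 [-2.6 -0.1 -1.9] [-0.01  0.7   0.02]
204 (np.int64(197), np.int64(243), 38); 208 (np.int64(196), np.int64(227), 17); 212 (np.int64(159), np.int64(230), 35); 216 (np.int64(200), np.int64(231), 32); 220 (np.int64(190), np.int64(231), 42); 224 (np.int64(151), np.int64(226), 47); 228 (np.int64(150), np.int64(218), 38); 232 (np.int64(191), np.int64(209), 19); 236 (np.int64(164), np.int64(199), 36); 240 (np.int64(150), np.int64(190), 37); 244 (np.int64(150), np.int64(181), 29); 248 (np.int64(150), np.int64(171), 12); 252 (np.int64(150), np.int64(158), 9); 256 (np.int64(150), np.int64(158), 9); 
70 [[223.9, 227.9], [206.4, 222.8], [248.6, 172.5], [229.5, 166.3]]
75 [[224.4, 227.9], [206.5, 224.0], [242.6, 170.6], [223.0, 165.9]]
80 [[224.7, 227.9], [206.6, 225.2], [236.2, 169.3], [216.2, 166.0]]
```

Run:
```python
from h import *
q=arc(75,phi0=0); b=(q[0]-q[1].apply([0,0,.006]),q[1])
rows([arc(t,phi0=f,phi1=f) for t,f in zip([76.5,78,79.5,81,82.5,84,85.5,87,88.5,90],np.arange(-2,-21,-2))],b)
```

```text
[0.014, 0.0, -0.001] [0.0, -0.0111, 0.0]
[0.028, -0.0, -0.002] [0.0, -0.0222, 0.0]
[0.043, 0.0, -0.002] [-0.0, -0.0333, 0.0]
[0.057, -0.0, -0.002] [0.0, -0.0444, 0.0]
[0.072, -0.0, -0.002] [-0.0, -0.0556, 0.0]
[0.087, -0.0, -0.001] [-0.0, -0.0667, 0.0]
[0.101, 0.0, -0.0] [0.0, -0.0778, 0.0]
[0.116, 0.0, 0.002] [-0.0, -0.0889, 0.0]
[0.131, -0.0, 0.004] [0.0, -0.1, 0.0]
[0.146, 0.0, 0.006] [0.0, -0.1111, 0.0]
```

>>> apply_moves([
  [[0.014, 0, -0.001], [0, -0.011, 0]],
  [[0.028, 0, -0.002], [0, -0.022, 0]],
  [[0.043, 0, -0.002], [0, -0.033, 0]],
  [[0.057, 0, -0.002], [0, -0.044, 0]],
  [[0.072, 0, -0.002], [0, -0.056, 0]],
  [[0.087, 0, -0.001], [0, -0.067, 0]],
  [[0.101, 0, 0], [0, -0.078, 0]],
  [[0.116, 0, 0.002], [0, -0.089, 0]],
])

```text
clock: 15.55
tcp_pos: [0.6092, 0.2127, 0.1407]
orientation: [3.099, 0.114, -0.432]
contact_force: [2.3, -0.1, -4.7]
grip_width: 0.039
gripper_force: 21.6
```

Run:
```python
from h import *
st();s=edges(range(204,248,4))
for t in(80,85,90):model(s,t)
```

```text
15.55 [0.6092 0.2127 0.1407] [-0.98  0.95  1.04  1.57 -0.78  1.41 -1.27] 0.039 [ 2.3 -0.1 -4.7] [ 0.08 -1.04  0.03]
204 (np.int64(200), np.int64(210), 6); 208 (np.int64(197), np.int64(229), 26); 212 (np.int64(192), np.int64(232), 41); 216 (np.int64(161), np.int64(233), 58); 220 (np.int64(160), np.int64(232), 73); 224 (np.int64(160), np.int64(229), 70); 228 (np.int64(162), np.int64(204), 43); 232 (np.int64(169), np.int64(170), 2); 236 None; 240 (np.int64(150), np.int64(157), 8); 244 (np.int64(150), np.int64(159), 10); 
80 [[224.7, 227.9], [206.6, 225.2], [236.2, 169.3], [216.2, 166.0]]
85 [[224.9, 227.9], [206.7, 226.4], [229.6, 168.4], [209.4, 166.6]]
90 [[225.0, 227.9], [206.7, 227.6], [222.8, 168.0], [202.6, 167.7]]
```

>>> apply_moves([
  [[0.015, 0, -0.002], [0, -0.011, 0]],
  [[0.029, 0, -0.003], [0, -0.022, 0]],
  [[0.029, 0, -0.003], [0, -0.028, 0]],
  [[0.029, 0, -0.003], [0, -0.028, 0]],
])

```text
clock: 16.1
tcp_pos: [0.6147, 0.2129, 0.1387]
orientation: [3.073, 0.112, -0.571]
contact_force: [-0.2, 0.2, -6.8]
grip_width: 0.0391
gripper_force: 21.3
```

Run:
```python
from h import *
st();s=edges(range(204,248,4))
for t in(85,90):model(s,t)
m=white(s['frame'],110,45)
for v in range(165,234,6):
    r=np.flatnonzero(m[v,206:236])+206; print(v,(r.min(),r.max()) if len(r) else None,end=' ')
```

```text
16.1 [0.6147 0.2129 0.1387] [-0.93  0.99  1.01  1.48 -0.77  1.52 -1.29] 0.0391 [-0.2  0.2 -6.8] [ 0.04 -1.07 -0.  ]
204 (np.int64(200), np.int64(210), 8); 208 (np.int64(197), np.int64(201), 5); 212 (np.int64(161), np.int64(226), 49); 216 (np.int64(160), np.int64(232), 68); 220 (np.int64(160), np.int64(233), 74); 224 (np.int64(161), np.int64(233), 73); 228 (np.int64(169), np.int64(230), 57); 232 None; 236 None; 240 (np.int64(150), np.int64(157), 8); 244 (np.int64(150), np.int64(159), 10); 
85 [[224.9, 227.9], [206.7, 226.4], [229.6, 168.4], [209.4, 166.6]]
90 [[225.0, 227.9], [206.7, 227.6], [222.8, 168.0], [202.6, 167.7]]
165 (np.int64(209), np.int64(227)) 171 (np.int64(212), np.int64(227)) 177 (np.int64(212), np.int64(228)) 183 (np.int64(215), np.int64(228)) 189 (np.int64(218), np.int64(228)) 195 (np.int64(210), np.int64(229)) 201 (np.int64(206), np.int64(229)) 207 (np.int64(211), np.int64(229)) 213 (np.int64(211), np.int64(229)) 219 (np.int64(211), np.int64(229)) 225 (np.int64(212), np.int64(229)) 231 (np.int64(214), np.int64(227))
```

>>> apply_moves([
  [[0.008, 0, -0.001], [0, 0, 0]],
  [[0.016, 0, -0.002], [0, 0, 0]],
  [[0.024, 0, -0.004], [0, 0, 0]],
  [[0.024, 0, -0.004], [0, 0, 0]],
])

```text
clock: 16.65
tcp_pos: [0.6206, 0.2136, 0.1384]
orientation: [3.074, 0.113, -0.571]
contact_force: [-0.6, -0.0, -4.9]
grip_width: 0.0392
gripper_force: 21.3
```

```bash
cat >> h.py <<'E'
def chk():
    st();s=grab_frame('side');m=white(s['frame'],110,45)
    for v in range(165,238,4):
        r=np.flatnonzero(m[v,206:236])+206; print(v,(int(r.min()),int(r.max())) if len(r) else None,end=' ')
    return s
E
python3 -c "
from h import *
chk()"
```

```text
16.65 [0.6206 0.2136 0.1384] [-0.92  0.99  1.    1.46 -0.77  1.52 -1.29] 0.0392 [-0.6 -0.  -4.9] [ 0.13 -0.67 -0.05]
165 (206, 224) 169 (207, 224) 173 (209, 224) 177 (209, 225) 181 (211, 225) 185 (213, 225) 189 (214, 225) 193 (207, 226) 197 (206, 226) 201 (206, 226) 205 (208, 226) 209 (208, 227) 213 (208, 227) 217 (209, 227) 221 (209, 227) 225 (210, 227) 229 (210, 226) 233 (214, 222) 237 None
```

>>> apply_moves([
  [[0.006, 0, 0.001], [0, 0, 0]],
  [[0.012, 0, 0.002], [0, 0, 0]],
  [[0.014, 0, 0.004], [0, 0, 0]],
  [[0.014, 0, 0.004], [0, 0, 0]],
])

```text
clock: 17.2
tcp_pos: [0.6237, 0.2136, 0.1385]
orientation: [3.074, 0.113, -0.571]
contact_force: [-3.1, 0.6, 9.3]
grip_width: 0.0389
gripper_force: 22.0
```

```bash
python3 -c "
from h import *
s=chk()
cv2.imwrite('pics/up.png',np.hstack([cv2.resize(s['frame'][120:250,160:290,::-1],(600,600),interpolation=cv2.INTER_CUBIC)]))"
```

```text
17.2 [0.6237 0.2136 0.1385] [-0.91  1.    1.    1.46 -0.77  1.53 -1.29] 0.0389 [-3.1  0.6  9.3] [ 0.15  1.14 -0.05]
165 (206, 222) 169 (206, 223) 173 (208, 223) 177 (208, 223) 181 (209, 223) 185 (211, 224) 189 (213, 224) 193 (206, 224) 197 (206, 225) 201 (206, 225) 205 (206, 226) 209 (207, 226) 213 (208, 226) 217 (208, 227) 221 (209, 227) 225 (210, 226) 229 (210, 226) 233 (214, 221) 237 None
```

View pics/up.png

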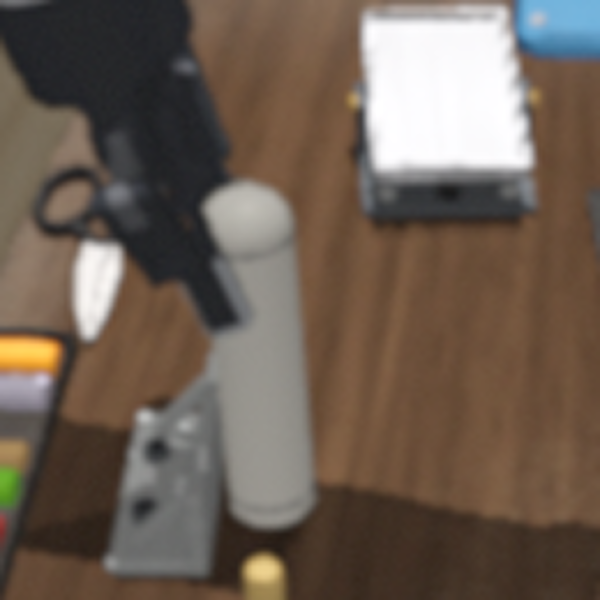

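>>> apply_moves([
  [[-0.006, 0, 0.001], [0, 0.004, 0]],
  [[-0.012, 0, 0.002], [0, 0.008, 0]],
  [[-0.016, 0, 0.003], [0, 0.012, 0]],
  [[-0.016, 0, 0.003], [0, 0.012, 0]],
])

```text
clock: 17.75
tcp_pos: [0.6194, 0.2134, 0.1385]
orientation: [3.086, 0.113, -0.513]
contact_force: [-2.6, 0.6, 6.0]
grip_width: 0.0389
gripper_force: 21.5
```

```bash
python3 -c "
from h import *
s=chk()
model(s,90)"
```

```text
17.75 [0.6194 0.2134 0.1385] [-0.94  0.98  1.01  1.5  -0.78  1.48 -1.29] 0.0389 [-2.6  0.6  6. ] [ 0.1   0.8  -0.05]
165 (207, 224) 169 (208, 225) 173 (210, 225) 177 (210, 225) 181 (212, 225) 185 (213, 225) 189 (215, 226) 193 (207, 226) 197 (206, 226) 201 (206, 226) 205 (208, 227) 209 (208, 227) 213 (209, 227) 217 (209, 227) 221 (209, 227) 225 (210, 227) 229 (210, 226) 233 (214, 222) 237 None 90 [[225.0, 227.9], [206.7, 227.6], [222.8, 168.0], [202.6, 167.7]]
```

>>> apply_moves([
  [[0, 0, 0], [0, 0, 0]],
  [[0, 0, 0], [0, 0, 0]],
  [[0, 0, 0], [0, 0, 0]],
  [[0, 0, 0], [0, 0, 0]],
], jaw=0.4, newtons=20)

```text
clock: 18.3
tcp_pos: [0.6195, 0.2133, 0.1366]
orientation: [3.085, 0.113, -0.514]
contact_force: [-0.0, -0.7, 0.3]
grip_width: 0.0595
gripper_force: 0.0
```

```bash
python3 -c "
from h import *
s=chk();o=telemetry.get_obs()
t=grab_frame('top'); m=white(t['frame'],110,45)
c=F0-U*.022
rows([([*c,.16],frame(U)),([*c,.132],frame(U))])
"
```

```text
18.3 [0.6195 0.2133 0.1366] [-0.94  0.98  1.01  1.5  -0.78  1.48 -1.29] 0.0595 [-0.  -0.7  0.3] [ 0.   -0.31  0.01]
165 (207, 225) 169 (207, 225) 173 (208, 225) 177 (210, 225) 181 (209, 226) 185 (211, 226) 189 (213, 226) 193 (213, 226) 197 (206, 226) 201 (206, 227) 205 (208, 227) 209 (208, 227) 213 (209, 227) 217 (209, 227) 221 (210, 227) 225 (210, 227) 229 (210, 226) 233 (214, 222) 237 None [-0.08, -0.0, -0.097] [0.0001, 0.105, -0.0]
[-0.044, -0.0, 0.009] [0.0001, 0.105, -0.0]
```

>>> apply_moves([
  [[-0.04, 0, -0.05], [0, 0.03, 0]],
  [[-0.08, 0, -0.097], [0, 0.06, 0]],
  [[-0.08, 0, -0.097], [0, 0.105, 0]],
  [[-0.08, 0, -0.097], [0, 0.105, 0]],
  [[-0.08, 0, -0.097], [0, 0.105, 0]],
  [[-0.044, 0, 0.009], [0, 0.105, 0]],
  [[-0.044, 0, 0.009], [0, 0.105, 0]],
  [[-0.044, 0, 0.009], [0, 0.105, 0]],
])

```text
clock: 19.4
tcp_pos: [0.6092, 0.2122, 0.1386]
orientation: [3.139, 0.115, -0.0]
contact_force: [1.2, 0.1, -0.4]
grip_width: 0.0598
gripper_force: 0.0
```

```bash
python3 -c "
from h import *
s=chk()"
```

```text
19.4 [0.6092 0.2122 0.1386] [-1.12  0.86  1.1   1.78 -0.86  1.08 -1.21] 0.0598 [ 1.2  0.1 -0.4] [ 0.01 -0.    0.01]
165 (220, 224) 169 (218, 225) 173 (219, 225) 177 (219, 226) 181 (218, 226) 185 (217, 226) 189 (207, 226) 193 (216, 226) 197 (206, 226) 201 (206, 226) 205 (206, 227) 209 (206, 227) 213 (209, 227) 217 (209, 227) 221 (209, 227) 225 (210, 227) 229 (210, 226) 233 (214, 222) 237 None
```

Still standing. Now I'll grip firmly, raise it a hair, ease it forward to the stop, and set it down.

>>> apply_moves([
  [[0, 0, 0], [0, 0, 0]],
  [[0, 0, 0], [0, 0, 0]],
  [[0, 0, 0], [0, 0, 0]],
  [[0, 0, 0], [0, 0, 0]],
  [[0, 0, 0], [0, 0, 0]],
], jaw=-0.5, newtons=80)

```text
clock: 20.08
tcp_pos: [0.609, 0.2128, 0.1393]
orientation: [-3.139, -0.115, -0.003]
contact_force: [-1.0, -0.1, 6.8]
grip_width: 0.0383
gripper_force: 80.1
```

>>> apply_moves([
  [[0.004, 0, 0], [0, 0, 0]],
  [[0.008, 0, 0], [0, 0, 0]],
  [[0.008, 0, 0], [0, 0, 0]],
])

```text
clock: 20.45
tcp_pos: [0.6101, 0.2127, 0.1393]
orientation: [-3.139, -0.115, 0.001]
contact_force: [-3.4, -0.4, 9.5]
grip_width: 0.0387
gripper_force: 80.6
```

```bash
python3 -c "
from h import *
s=chk()"
```

```text
20.45 [0.6101 0.2127 0.1393] [-1.12  0.86  1.1   1.77 -0.86  1.08 -1.21] 0.0387 [-3.4 -0.4  9.5] [0.01 1.09 0.03]
165 (220, 224) 169 (218, 225) 173 (219, 225) 177 (218, 225) 181 (217, 225) 185 (207, 225) 189 (207, 225) 193 (207, 226) 197 (206, 226) 201 (206, 226) 205 (206, 227) 209 (206, 227) 213 (209, 226) 217 (209, 227) 221 (209, 227) 225 (210, 227) 229 (210, 226) 233 (214, 222) 237 None
```

>>> apply_moves([
  [[-0.004, 0, -0.006], [0, 0, 0]],
  [[-0.004, 0, -0.012], [0, 0, 0]],
  [[-0.004, 0, -0.012], [0, 0, 0]],
])

```text
clock: 20.88
tcp_pos: [0.6087, 0.2128, 0.1403]
orientation: [3.139, 0.115, -0.002]
contact_force: [-0.0, -0.5, -7.8]
grip_width: 0.0386
gripper_force: 80.9
```

>>> apply_moves([
  [[0.004, 0, 0], [0, 0, 0]],
  [[0.008, 0, 0], [0, 0, 0]],
  [[0.008, 0, 0], [0, 0, 0]],
])

```text
clock: 21.25
tcp_pos: [0.6115, 0.2128, 0.1411]
orientation: [3.139, 0.115, -0.0]
contact_force: [0.1, 0.3, -7.4]
grip_width: 0.0385
gripper_force: 80.9
```

>>> apply_moves([
  [[0.004, 0, 0], [0, 0, 0]],
  [[0.008, 0, 0], [0, 0, 0]],
  [[0.008, 0, 0], [0, 0, 0]],
])

```text
clock: 21.62
tcp_pos: [0.6135, 0.2129, 0.1412]
orientation: [3.139, 0.115, 0.0]
contact_force: [0.1, 0.1, -7.3]
grip_width: 0.0385
gripper_force: 80.9
```

>>> apply_moves([
  [[0.004, 0, 0], [0, 0, 0]],
  [[0.008, 0, 0], [0, 0, 0]],
  [[0.008, 0, 0], [0, 0, 0]],
])

```text
clock: 22.0
tcp_pos: [0.615, 0.2131, 0.141]
orientation: [3.139, 0.115, -0.002]
contact_force: [-1.7, -0.4, -5.7]
grip_width: 0.0388
gripper_force: 80.9
```

```bash
python3 -c "
from h import *
s=chk()"
```

```text
22.0 [0.615  0.2131 0.141 ] [-1.11  0.86  1.09  1.76 -0.86  1.09 -1.21] 0.0388 [-1.7 -0.4 -5.7] [0.03 0.53 0.  ]
165 (217, 222) 169 (216, 222) 173 (217, 222) 177 (216, 223) 181 (215, 223) 185 (215, 223) 189 (215, 223) 193 (206, 223) 197 (206, 223) 201 (206, 224) 205 (206, 224) 209 (206, 224) 213 (206, 224) 217 (206, 224) 221 (207, 224) 225 (207, 224) 229 (208, 224) 233 (214, 217) 237 None
```

>>> apply_moves([
  [[-0.004, 0, 0.005], [0, 0, 0]],
  [[-0.004, 0, 0.01], [0, 0, 0]],
  [[-0.004, 0, 0.01], [0, 0, 0]],
  [[-0.004, 0, 0.01], [0, 0, 0]],
])

```text
clock: 22.55
tcp_pos: [0.6147, 0.213, 0.1393]
orientation: [-3.139, -0.115, -0.001]
contact_force: [-2.8, 0.1, 2.3]
grip_width: 0.0383
gripper_force: 81.1
```

```bash
python3 -c "
from h import *
s=chk()
o=telemetry.get_obs();p=o['tcp_pos'];r=R.from_rotvec(o['orientation'])
# foot is held at h below the grasp point; standing tcp z = p[2]
seat=np.array([.557,-.162])
for P in ((.575,.2,p[2]+.085),(.56,.02,p[2]+.085),(*seat,p[2]+.085),(*seat,p[2]+.05)):
    print(np.round(r.inv().apply(np.array(P)-p)/.25,3))
"
```

```text
22.55 [0.6147 0.213  0.1393] [-1.11  0.86  1.09  1.76 -0.87  1.08 -1.21] 0.0383 [-2.8  0.1  2.3] [0.01 0.62 0.04]
165 (217, 222) 169 (216, 223) 173 (217, 223) 177 (216, 223) 181 (215, 223) 185 (215, 223) 189 (215, 223) 193 (206, 223) 197 (206, 223) 201 (206, 224) 205 (206, 224) 209 (206, 224) 213 (206, 224) 217 (206, 224) 221 (207, 224) 225 (207, 224) 229 (208, 224) 233 (212, 219) 237 None [-0.162  0.04  -0.34 ]
[-0.274  0.754 -0.34 ]
[-0.34   1.479 -0.34 ]
[-0.34   1.479 -0.2  ]
```

>>> apply_moves([
  [[-0.02, 0, -0.06], [0, 0, 0]],
  [[-0.05, 0, -0.18], [0, 0, 0]],
  [[-0.1, 0.01, -0.28], [0, 0, 0]],
  [[-0.16, 0.04, -0.34], [0, 0, 0]],
  [[-0.2, 0.2, -0.34], [0, 0, 0]],
  [[-0.23, 0.38, -0.34], [0, 0, 0]],
  [[-0.26, 0.56, -0.34], [0, 0, 0]],
  [[-0.28, 0.74, -0.34], [0, 0, 0]],
  [[-0.3, 0.88, -0.34], [0, 0, 0]],
  [[-0.31, 0.98, -0.34], [0, 0, 0]],
])

```text
clock: 23.85
tcp_pos: [0.5533, -0.0394, 0.2237]
orientation: [-3.14, -0.111, 0.001]
contact_force: [0.2, 0.1, -6.6]
grip_width: 0.0383
gripper_force: 81.9
```

```bash
python3 -c "
from h import *
o=st();p=o['tcp_pos'];r=R.from_rotvec(o['orientation']);print(r.as_matrix().round(3))
for P in ((.557,-.162,.1393+.07),):
    print(np.round(r.inv().apply(np.array(P)-p)/.25,3))
"
```

```text
23.85 [ 0.5533 -0.0394  0.2237] [-0.9   0.62  1.23  1.93 -0.67  1.09 -0.89] 0.0383 [ 0.2  0.1 -6.6] [ 0.04 -0.07  0.03]
[[ 0.998  0.07  -0.001]
 [ 0.07  -0.998  0.   ]
 [-0.001 -0.    -1.   ]]
[-0.02   0.49   0.058]
```

>>> apply_moves([
  [[0, 0.15, 0], [0, 0, 0]],
  [[-0.01, 0.3, 0.02], [0, 0, 0]],
  [[-0.02, 0.42, 0.04], [0, 0, 0]],
  [[-0.02, 0.49, 0.05], [0, 0, 0]],
  [[-0.02, 0.49, 0.05], [0, 0, 0]],
  [[-0.02, 0.49, 0.05], [0, 0, 0]],
])

```text
clock: 24.6
tcp_pos: [0.5586, -0.1586, 0.211]
orientation: [-3.139, -0.116, 0.001]
contact_force: [0.4, -0.0, -7.9]
grip_width: 0.0387
gripper_force: 82.1
```

```bash
cat >> h.py <<'E'
def side_col(box,v=110,sat=45):
    s=grab_frame('side'); m=white(s['frame'],v,sat); x0,y0,x1,y1=box
    for y in range(y0,y1,3):
        r=np.flatnonzero(m[y,x0:x1])+x0; print(y,(int(r.min()),int(r.max()),len(r)) if len(r) else None,end=' ')
    print(); return s
E
python3 -c "
from h import *
o=st();p=o['tcp_pos']
s=side_col((225,85,300,150))
b=np.array([.557,-.162])
for h in (.07,.19,.226): print(h,pix(s,[[*b+[-.02,0],h],[*b,h],[*b+[.02,0],h]]).round(1).tolist())
import json
t=grab_frame('top');print(pix(t,[*b,.05]),pix(t,[*b,.24]))
h=cv2.cvtColor(s['frame'],cv2.COLOR_RGB2HSV)
for v in (100,110,120,130): print(v,[(u,*map(int,h[v,u,1:])) for u in range(236,290,3)])
"
```

```text
24.6 [ 0.5586 -0.1586  0.211 ] [-0.62  0.64  1.15  1.88 -0.67  1.08 -0.69] 0.0387 [ 0.4 -0.  -7.9] [ 0.03 -0.04 -0.04]
85 (225, 292, 49) 88 (225, 291, 53) 91 (225, 291, 51) 94 (225, 291, 52) 97 (225, 298, 60) 100 (225, 290, 55) 103 (225, 299, 41) 106 (225, 270, 40) 109 (225, 271, 40) 112 (225, 263, 39) 115 (249, 271, 16) 118 (249, 263, 15) 121 (249, 270, 22) 124 (239, 276, 33) 127 (238, 271, 34) 130 (239, 270, 32) 133 (239, 271, 33) 136 (239, 272, 34) 139 (237, 272, 36) 142 (238, 272, 35) 145 (239, 273, 35) 148 (239, 273, 35) 
0.07 [[262.1, 123.0], [255.0, 122.7], [247.9, 122.3]]
0.19 [[263.2, 81.9], [255.6, 81.5], [248.1, 81.2]]
0.226 [[263.5, 68.5], [255.8, 68.2], [248.1, 67.9]]
[[382.22170443 190.09555656]] [[410.72502128 170.87915406]]
100 [(236, 11, 143), (239, 8, 163), (242, 7, 172), (245, 9, 179), (248, 10, 161), (251, 16, 143), (254, 14, 149), (257, 15, 151), (260, 16, 148), (263, 22, 138), (266, 70, 98), (269, 74, 127), (272, 41, 125), (275, 109, 190), (278, 44, 132), (281, 14, 128), (284, 11, 134), (287, 11, 134)]
110 [(236, 11, 140), (239, 13, 141), (242, 11, 140), (245, 11, 139), (248, 11, 140), (251, 16, 144), (254, 15, 151), (257, 15, 151), (260, 14, 147), (263, 20, 129), (266, 71, 104), (269, 76, 128), (272, 28, 110), (275, 137, 168), (278, 139, 172), (281, 144, 170), (284, 141, 175), (287, 142, 176)]
120 [(236, 86, 121), (239, 86, 128), (242, 86, 128), (245, 81, 120), (248, 69, 118), (251, 15, 140), (254, 15, 152), (257, 15, 151), (260, 16, 146), (263, 30, 134), (266, 45, 143), (269, 59, 130), (272, 124, 165), (275, 122, 218), (278, 123, 218), (281, 122, 219), (284, 121, 219), (287, 121, 219)]
130 [(236, 107, 114), (239, 10, 155), (242, 3, 162), (245, 3, 163), (248, 3, 152), (251, 4, 123), (254, 4, 123), (257, 4, 125), (260, 2, 145), (263, 3, 165), (266, 3, 165), (269, 2, 165), (272, 50, 97), (275, 142, 140), (278, 147, 156), (281, 145, 158), (284, 146, 159), (287, 147, 160)]
```

>>> apply_moves([
  [[0.01, 0.007, 0.02], [0, 0, 0]],
  [[0.019, 0.0135, 0.05], [0, 0, 0]],
  [[0.019, 0.0135, 0.08], [0, 0, 0]],
  [[0.019, 0.0135, 0.09], [0, 0, 0]],
  [[0.019, 0.0135, 0.09], [0, 0, 0]],
])

```text
clock: 25.32
tcp_pos: [0.5638, -0.1626, 0.1884]
orientation: [3.139, 0.115, -0.001]
contact_force: [-0.2, -1.1, -7.6]
grip_width: 0.0386
gripper_force: 82.3
```

```bash
python3 -c "
from h import *
st()
s=side_col((225,100,300,150))
b=np.array([.557,-.162])
print(pix(s,[[*b+[-.02,0],.06],[*b+[.02,0],.06]]).round(1).tolist())
h=cv2.cvtColor(s['frame'],cv2.COLOR_RGB2HSV)
for v in (112,117,122): print(v,[(u,*map(int,h[v,u,1:])) for u in range(243,270,1)])
"
```

```text
25.325 [ 0.5638 -0.1626  0.1884] [-0.59  0.68  1.12  1.88 -0.71  1.05 -0.67] 0.0386 [-0.2 -1.1 -7.6] [-0.03 -0.07  0.05]
100 (225, 290, 52) 103 (225, 299, 39) 106 (225, 270, 38) 109 (225, 271, 38) 112 (225, 261, 37) 115 (248, 271, 15) 118 (247, 261, 15) 121 (247, 270, 24) 124 (239, 277, 34) 127 (238, 271, 34) 130 (239, 271, 33) 133 (239, 271, 33) 136 (239, 271, 33) 139 (239, 272, 34) 142 (238, 272, 35) 145 (239, 273, 35) 148 (239, 273, 35) 
[[262.0, 126.2], [247.9, 125.5]]
112 [(243, 21, 148), (244, 19, 148), (245, 19, 151), (246, 19, 149), (247, 23, 144), (248, 20, 140), (249, 16, 142), (250, 16, 146), (251, 15, 149), (252, 15, 150), (253, 15, 150), (254, 14, 150), (255, 15, 151), (256, 14, 150), (257, 14, 149), (258, 16, 148), (259, 16, 145), (260, 16, 141), (261, 28, 137), (262, 48, 127), (263, 65, 106), (264, 54, 80), (265, 71, 90), (266, 78, 114), (267, 78, 127), (268, 76, 127), (269, 77, 126)]
117 [(243, 66, 77), (244, 72, 81), (245, 78, 95), (246, 67, 110), (247, 41, 125), (248, 22, 137), (249, 16, 144), (250, 16, 147), (251, 15, 149), (252, 15, 150), (253, 15, 151), (254, 15, 152), (255, 15, 151), (256, 17, 150), (257, 15, 150), (258, 16, 148), (259, 17, 146), (260, 16, 141), (261, 24, 130), (262, 44, 117), (263, 76, 114), (264, 84, 121), (265, 84, 125), (266, 83, 123), (267, 80, 121), (268, 81, 120), (269, 83, 120)]
122 [(243, 28, 129), (244, 27, 133), (245, 25, 135), (246, 25, 135), (247, 25, 135), (248, 22, 139), (249, 16, 144), (250, 17, 148), (251, 17, 150), (252, 15, 151), (253, 15, 152), (254, 15, 152), (255, 15, 151), (256, 17, 151), (257, 15, 150), (258, 14, 148), (259, 16, 145), (260, 16, 140), (261, 12, 151), (262, 8, 181), (263, 8, 198), (264, 6, 200), (265, 7, 196), (266, 5, 197), (267, 4, 206), (268, 4, 214), (269, 10, 195)]
```

>>> apply_moves([
  [[0, 0, 0.008], [0, 0, 0]],
  [[0, 0, 0.014], [0, 0, 0]],
  [[0, 0.004, 0.018], [0.002, 0, 0]],
  [[0, 0.01, 0.023], [0.006, 0, 0]],
  [[0, 0.018, 0.028], [0.01, 0, 0]],
  [[0, 0.026, 0.033], [0.015, 0, 0]],
  [[0, 0.033, 0.038], [0.019, 0, 0]],
  [[0, 0.039, 0.042], [0.0223, 0, 0]],
  [[0, 0.039, 0.043], [0.0223, 0, 0]],
  [[0, 0.039, 0.043], [0.0223, 0, 0]],
])

```text
clock: 26.62
tcp_pos: [0.5646, -0.1721, 0.1778]
orientation: [-3.07, -0.113, 0.005]
contact_force: [-0.7, -2.1, -4.9]
grip_width: 0.0383
gripper_force: 82.6
```

```bash
python3 -c "
from h import *
st()
s=side_col((225,106,300,160))
"
```

```text
26.625 [ 0.5646 -0.1721  0.1778] [-0.5   0.68  1.06  1.87 -0.75  1.08 -0.61] 0.0383 [-0.7 -2.1 -4.9] [-0.76 -0.1   0.03]
106 (225, 270, 38) 109 (225, 271, 38) 112 (225, 261, 37) 115 (248, 271, 15) 118 (247, 261, 15) 121 (248, 261, 14) 124 (247, 276, 20) 127 (239, 270, 32) 130 (238, 270, 33) 133 (238, 270, 33) 136 (239, 271, 33) 139 (239, 272, 34) 142 (238, 271, 34) 145 (239, 272, 34) 148 (239, 273, 35) 151 (240, 274, 35) 154 (240, 272, 33) 157 None
```

>>> apply_moves([
  [[0, 0, 0.004], [0, 0, 0]],
  [[0, 0, 0.007], [0, 0, 0]],
  [[0, 0, 0.007], [0, 0, 0]],
  [[0, 0, 0.007], [0, 0, 0]],
])

```text
clock: 27.18
tcp_pos: [0.5651, -0.1721, 0.1776]
orientation: [-3.069, -0.113, 0.002]
contact_force: [-2.4, -0.0, 8.1]
grip_width: 0.038
gripper_force: 83.9
```

```bash
python3 -c "
from h import *
st()
s=side_col((225,112,300,160))
"
```

```text
27.175 [ 0.5651 -0.1721  0.1776] [-0.5   0.68  1.06  1.87 -0.75  1.08 -0.61] 0.038 [-2.4 -0.   8.1] [0.05 0.74 0.05]
112 (225, 261, 37) 115 (247, 271, 16) 118 (247, 261, 15) 121 (248, 261, 14) 124 (247, 276, 19) 127 (239, 270, 32) 130 (238, 270, 33) 133 (238, 270, 33) 136 (239, 271, 33) 139 (239, 272, 34) 142 (238, 271, 34) 145 (239, 272, 34) 148 (239, 273, 35) 151 (240, 273, 34) 154 (241, 273, 33) 157 None
```

>>> apply_moves([
  [[0, 0, -0.003], [0, 0, 0]],
  [[0, 0, -0.003], [0, 0, 0]],
])

```text
clock: 27.48
tcp_pos: [0.565, -0.1721, 0.1777]
orientation: [-3.069, -0.113, 0.003]
contact_force: [-1.4, 0.6, 5.8]
grip_width: 0.0385
gripper_force: 83.7
```

>>> apply_moves([
  [[0, 0, 0], [0, 0, 0]],
  [[0, 0, 0], [0, 0, 0]],
  [[0, 0, 0], [0, 0, 0]],
  [[0, 0, 0], [0, 0, 0]],
  [[0, 0, 0], [0, 0, 0]],
], jaw=0.4, newtons=40)

```text
clock: 28.1
tcp_pos: [0.5647, -0.1722, 0.1769]
orientation: [-3.07, -0.113, 0.004]
contact_force: [-1.1, -1.7, 0.2]
grip_width: 0.0595
gripper_force: 0.0
```

```bash
python3 -c "
from h import *
st()
s=side_col((225,103,300,130))
"
```

```text
28.1 [ 0.5647 -0.1722  0.1769] [-0.5   0.68  1.06  1.87 -0.75  1.08 -0.61] 0.0595 [-1.1 -1.7  0.2] [-0.1   0.01  0.  ]
103 (225, 299, 39) 106 (225, 270, 38) 109 (225, 271, 38) 112 (225, 261, 37) 115 (247, 271, 16) 118 (247, 261, 15) 121 (247, 261, 15) 124 (247, 276, 20) 127 (239, 270, 32)
```

>>> apply_moves([
  [[0, 0, -0.03], [0, 0, 0]],
  [[0, 0, -0.08], [0, 0, 0]],
  [[0, 0, -0.15], [0, 0, 0]],
  [[0, 0, -0.25], [0, 0, 0]],
  [[0, 0, -0.35], [0, 0, 0]],
  [[0, 0, -0.45], [0, 0, 0]],
  [[0, 0, -0.45], [0, 0, 0]],
  [[0, 0, -0.45], [0, 0, 0]],
])

```text
clock: 29.15
tcp_pos: [0.5651, -0.1797, 0.2891]
orientation: [-3.069, -0.113, 0.004]
contact_force: [0.1, -0.0, 0.2]
grip_width: 0.0597
gripper_force: 0.0
```

```bash
python3 -c "
from h import *
st()
s=side_col((243,64,268,130))
b=np.array([.557,-.162])
t=grab_frame('top')
f=[*b,.039];h=[.557,-.174,.209]
print('side foot/head',pix(s,[f,h]).round(1).tolist(),'top',pix(t,[f,h]).round(1).tolist())
for n,f in (('side',s),('top',t)):
  old=cv2.imread(n+'0raw.png')[:,:,::-1].astype(int); d=np.abs(old-f['frame']).max(2)>45
  for c in blobs(d.astype(np.uint8),60): print(n,cv2.boundingRect(c),cv2.contourArea(c))
"
```

```text
29.15 [ 0.5651 -0.1797  0.2891] [-0.56  0.58  1.18  1.75 -0.62  1.26 -0.71] 0.0597 [ 0.1 -0.   0.2] [-0.1  -0.02 -0.  ]
64 None 67 (243, 260, 18) 70 (243, 260, 18) 73 (243, 259, 17) 76 (243, 261, 19) 79 (243, 261, 19) 82 (243, 261, 19) 85 (243, 261, 19) 88 (243, 261, 19) 91 (243, 261, 19) 94 (243, 262, 20) 97 (243, 261, 19) 100 (243, 261, 19) 103 (243, 261, 19) 106 (243, 261, 19) 109 (243, 261, 19) 112 (243, 261, 19) 115 (247, 261, 15) 118 (247, 261, 15) 121 (247, 261, 15) 124 (247, 261, 15) 127 (243, 267, 25) 
side foot/head [[254.8, 132.5], [256.1, 72.9]] top [[380.9, 191.0], [411.1, 174.9]]
side (499, 284, 13, 26) 162.5
side (386, 268, 50, 116) 2829.0
side (418, 200, 52, 30) 956.0
side (440, 186, 34, 26) 285.5
side (335, 182, 53, 42) 1273.0
side (408, 172, 28, 31) 391.5
side (212, 167, 69, 30) 1101.5
side (240, 151, 38, 10) 242.5
side (224, 121, 52, 27) 610.5
side (459, 101, 9, 18) 93.5
side (472, 71, 10, 26) 85.0
side (248, 18, 13, 9) 73.5
side (464, 10, 43, 78) 1239.0
side (246, 5, 16, 10) 73.0
top (274, 375, 23, 9) 108.5
top (0, 315, 9, 20) 84.0
top (438, 299, 24, 15) 64.5
top (252, 260, 14, 16) 118.5
top (325, 177, 7, 37) 82.5
top (338, 170, 63, 47) 1412.5
top (398, 167, 18, 22) 220.5
top (269, 153, 43, 66) 1091.0
top (499, 145, 13, 11) 98.5
top (23, 127, 489, 257) 39899.0
top (480, 123, 14, 17) 108.5
top (403, 115, 66, 51) 647.0
top (475, 70, 37, 56) 738.0
```

```bash
python3 -c "
from bench import job
print(job.hand_in())"
```

```text
the job is handed in; nothing more can be done
None
```

The long column was butted and raised upright at the stop, and it now stands released on the drill-press half of the tray, which is tipped fully toward the drill press; its foot slid about 6 mm off the stop as it came upright, so I regripped it, set it back against the face and stood it there before carrying it over. The job is handed in at about 29 s.

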